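Dispense the small carton from the tipping stock carousel

TASK

On the dispensary counter stands a tipping carousel with a tin, a jar and a small carton in its compartments. Turn the wheel by its knob until the compartment with the carton faces the spout, then lift the rear handle so that the carousel tips and the carton slides down the spout into the steel tray, and let the carousel back down level. Do not touch the carton itself, and the jar and the tin must stay in the carousel.

Things in the scene. Friction and masses are not known exactly. Their poses are not given: they have to be found in the camera images.
- carousel: White fixed stand, base plate 220 x 290 mm. Origin: centre of its underside on the counter, below the wheel's axis. x points to the spout, z up. It carries a hinged aluminium pan, outer radius 120 mm, rim top at z 162 mm, in which the wheel of six compartments turns. The rim's only gap, 104 mm wide, is at the spout, a chute reaching to x = 176 mm. Pan's hinge line: parallel to y at x 60, z 115 mm.
- cradle (a joint): Tip of the pan about its hinge line, rad: 0 level (on its stop), growing to at most 0.7 as the rear handle is lifted and the spout dips. Let go, it sinks back level by its own weight, damped. Lifting takes about 3 N at the handle. The packs slide out at some 0.23 to 0.4 rad.
- handle (a point): Middle of the pan's rear handle, a round steel bar 12 mm thick, 100 mm long, parallel to the carousel's y, opposite the spout: x = -178, z = 148 mm in the carousel's frame when level. 52 mm clear between bar and rim, free above and below. Moves on a circle of 240 mm radius about the hinge line. Its axes turn with the pan.
- wheel (a joint): Turn of the wheel about its upright axis, rad, counter-clockwise from above positive, range -1.9 to 1.9. Six equal compartments of 60 degrees; at 0 one is centred on the spout and its neighbours are 60 degrees either side. It stays where it is left (friction 0.06 N m).
- knob (a point): Knob on the wheel's axis: upright black bar 52 mm long, 16 mm thick, from 158 to 203 mm above the counter. The point is on the axis at 186 mm, a good height to grip; its x axis runs along the bar and turns with the wheel. The grey hub and compartment walls end at 158 mm, the rim at 162 mm; the packs are lower.
- carton: The small carton to dispense: paper white with a grey band, the only rectangular pack in the wheel, 36 x 28 x 24 mm, about 30 g. Origin: centre of its underside. It lies in a compartment next to the one at the spout, on one side or the other, about 80 mm from the wheel's axis, on the compartment floor 128 mm above the counter.
- jar: White round capped jar, 36 mm diameter, 28 mm high, in the compartment on the other side. Origin: centre of its underside. Stays in the carousel.
- tin: Flat round aluminium tin, 44 mm diameter, 16 mm high, in the compartment that faces the spout at the start. Origin: centre of its underside. Stays in the carousel.
- tray: Open steel tray, 150 mm (its x) by 200 mm (its y), walls 30 mm high and 3 mm thick, loose on the counter below the spout. Origin: centre of its underside.
Mind the look-alikes: they are no part of the job. Leave any turquoise look-alike of the carton alone. Several things have the shape of the tin; the one meant has the colours described above.

How it is judged:
By the outcome, as a careful person would: the job done as asked, in the order asked, and still so for the second after the job is handed in, with the robot touching nothing.
It also fails if it takes over 58 s, if anything falls off the work surface, if the arm or the gripper's body presses on something with over 40 N, if the wrist force passes 120 N, or if a joint passes its speed limit or range.

ROBOT

A 7-joint arm with a two-finger parallel gripper is mounted at the origin on the work surface. World frame = base frame: x ahead of the robot, y to its left, z up, the work surface at z = 0. Lengths are in m, angles in rad, forces in N, time in s.
With the tool pointing down it reaches from about 0.4 to 0.85 m from the base axis. Payload 4.4 kg.
Tool frame: the origin (TCP) lies at the very end of the fingers, on their centre line; the grasp point (between the pads) lies 19 mm behind it; z points along the fingers, y is the direction in which the jaws open and shut (so a half turn about z gives the same grasp; the last joint's range is limited). The gripper opens to 94 mm and grips with 3 to 60 N. Pads are 16 mm wide; open, the fingers measure 119 mm over their backs; the gripper's body (75 mm by 177 mm) begins 78 mm behind the grasp point.
Start: joints at [1.082, 0.628, 0.038, 1.517, -0.027, 0.996, -0.02], TCP at [0.267, -0.593, 0.205] pointing down, gripper open.
Joint ranges: [-3.06, 3.06], [-0.37, 2.12], [-1.25, 1.32], [0.18, 2.47], [-1.1, 4.24], [0.23, 1.98], [-2.94, 2.94]. Speed limits (rad/s): [2.57, 2.57, 3.14, 3.14, 3.14, 3.14, 3.14].

INTERFACE

Orientations are given as a unit quaternion [w, x, y, z].
In Python, from cell import * gives the robot as it stands.
- The arm moves only by the tool send_rows, never from a script. Its argument "motion" is a list of rows, each a list of 7 numbers: the finger opening in cm, from 0 to 9.4, then the shift along the tool's x, y, z in cm, then the turn, a rotation vector about the tool's x, y, z in degrees. In form: [[grip, x, y, z, wx, wy, wz], ...]. A call has 1 to 8 rows; each row shifts and turns the pose as measured when the row begins, along the tool's axes as they then stand; what a row does not reach is not made up. A row lasts 1/12 s, in which the tool goes at most 41.7 mm and 7.16 degrees, less where a joint would pass 70% of its speed; a pose out of reach is approached as far as the arm can. A call with a gripper value outside its range is refused whole. The fingers move at their own pace and stop on an object; "squeeze" is the grip in N (left out, the last holds). Time passes only in rows, so rows that do not move let the fingers close. It gives the time, the measured TCP pose, the force and the opening at its end, in the units of the state.
- get_obs(): the state, without advancing time (a new reading comes with each control period).
- snapshot(name): name is "scene" or "top" or "wrist"; returns the picture (420x560x3 uint8, red, green, blue); there is no depth.
- get_calibration(name): a dict with "fx", "fy", "cx", "cy" (pixels), "rvec" (rotation vector, rad) and "tvec" (3), from world to camera coordinates, as OpenCV has them. Camera axes: x right, y down, z forward; pixel columns grow to the right and rows downward; lengths in m; the calibration is good to about 2 mm. A picture is of the moment at which its call begins: read the wrist's pose just before it. get_calibration takes no time and is no camera call; for the wrist camera it gives the pose at the moment of the call.
- close_job(): hands the job in, once; it reports no verdict.
The state is a dict: "t": time; "joint_positions": joint angles; "dq": joint speeds; "effort": joint torques, N m; "ee_pos": TCP position; "ee_rot": TCP orientation; "force": force on the tool from outside, world axes, zero at the start; "wrist_torque": the same for the moment, N m; "finger_gap": finger opening in m.
Only numpy, scipy, OpenCV 4.12 (cv2) and the standard library are available. Lean on these libraries where they do the work, as an engineer would, in place of code of your own. Each camera call takes 0.05 s, during which the arm holds its last target. There are 200 camera calls.

## Working session

There is one attempt and no reset: what is moved stays moved. The work goes in short steps, Python scripts to look and compute and a tool call to move; the robot and the scene stay as the last step left them, time stands still between calls to the robot, and variables do not carry over. Pictures are saved under pics/ and viewed, about 8 in all and at most 12, crops included, and the job is handed in when it is done.

Besides the shell and the picture viewer there is one more tool, called after "Emit:" as name([rows], argument=value, ...), one row to a line, values as JSON. send_rows: Moves the arm, as the interface text tells. Its arguments: {"type":"object","properties":{"motion":{"type":"array"},"squeeze":{"type":"number"}},"required":["motion"]}

```bash
ls; mkdir -p pics
python3 - <<'E'
from cell import *
import cv2,numpy as np
for n in ("scene","top"):
    im=snapshot(n); cv2.imwrite(f"pics/{n}0.png",im[:,:,::-1])
    print(n,get_calibration(n))
print(get_obs())
E
```

```text
pics
scene {'fx': 481.88519320064114, 'fy': 481.88519320064114, 'cx': 285.69482086179454, 'cy': 201.74208629612028, 'rvec': array([ 1.26137652,  2.30259826, -0.95431654]), 'tvec': array([ 0.34868401, -0.22282639,  1.1809577 ])}
top {'fx': 381.66542053244626, 'fy': 381.66542053244626, 'cx': 282.3605998171815, 'cy': 213.32303815135415, 'rvec': array([ 2.19077256, -2.15264988,  0.14253564]), 'tvec': array([-0.04269961,  0.5878753 ,  0.85952278])}
{'t': 0.1, 'joint_positions': array([ 1.08222771,  0.62922438,  0.03846426,  1.51822035, -0.02699543,
        0.99634764, -0.01998008]), 'dq': array([ 0.00121021,  0.00035455,  0.0005817 , -0.00255901, -0.00125691,
        0.00148226,  0.00102623]), 'effort': array([ 2.51983365e-03, -5.50789332e+01,  1.14761442e+00, -1.87116623e+01,
       -5.20392484e-02,  1.91510475e-02,  8.17105274e-05]), 'ee_pos': array([ 0.26646071, -0.59222572,  0.20468066]), 'ee_rot': array([-8.18647735e-04,  9.77740251e-01,  2.09817287e-01, -1.90972997e-04]), 'force': array([-0.15167077, -0.41940756, -0.17755906]), 'wrist_torque': array([ 0.01675959, -0.01836657, -0.02494141]), 'finger_gap': 0.09382131760752166}
```

View pics/scene0.png

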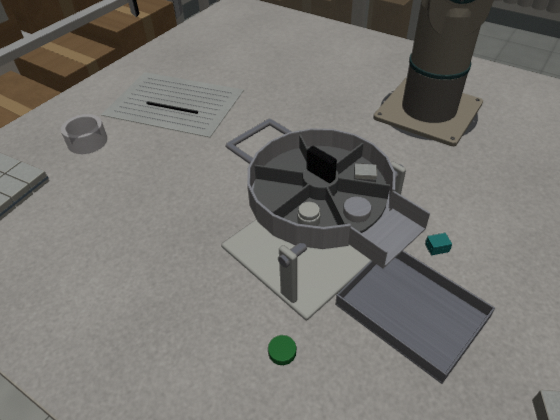

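View pics/top0.png

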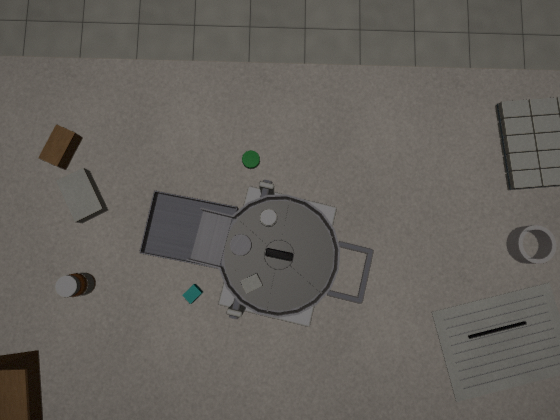

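The carton (white with a grey band) is at scene (366,172) and top (251,283). The jar is at top (268,217) and the tin at the spout is at (241,244). Look-alikes: a turquoise box at top (193,294), a green tin at (251,159), and a brown/white bottle and box on the left. The handle bar ends are at top (371,248) and (361,301), and the knob is at (279,254).

```bash
cat > h.py <<'E'
from cell import *
import cv2,numpy as np
from scipy.spatial.transform import Rotation as R
def cam(n):
    c=get_calibration(n); K=np.array([[c['fx'],0,c['cx']],[0,c['fy'],c['cy']],[0,0,1]])
    return K,np.array(c['rvec'],float),np.array(c['tvec'],float)
def back(n,uv,z):
    K,r,t=cam(n); M=R.from_rotvec(r).as_matrix(); o=-M.T@t
    d=M.T@np.linalg.inv(K)@np.array([*uv,1.]); return o+d*(z-o[2])/d[2]
def proj(n,P):
    K,r,t=cam(n); return cv2.projectPoints(np.array(P,float).reshape(-1,3),r,t,K,None)[0].reshape(-1,2)
def tool():
    o=get_obs(); q=o['ee_rot']; return o, R.from_quat([q[1],q[2],q[3],q[0]])
E
python3 - <<'E'
from h import *
np.set_printoptions(precision=4,suppress=True)
for k,uv,z in [("knobA",(266,251),.203),("knobB",(293,257),.203),("knob",(279.5,254),.203),("hA",(372,247),.148),("hB",(361,301),.148),("carton",(251,283),.152),("jar",(268,217),.156),("tin",(241,244),.144),("rimL",(220,255),.162),("rimR",(337,255),.162),("rimT",(278,196),.162),("rimB",(278,314),.162),("tray1",(155,192),.03),("tray2",(142,255),.03)]:
    print(k,back("top",uv,z))
print("scene knob",back("scene",(322,156),.203))
o,r=tool(); print(r.as_matrix())
K,rv,t=cam("wrist"); M=R.from_rotvec(rv).as_matrix(); C=-M.T@t
print("wristcam in tool",r.as_matrix().T@(C-o['ee_pos'])); print(r.as_matrix().T@M.T)
im=cv2.imread("pics/top0.png"); g=cv2.resize(im[180:330,130:385],None,fx=3,fy=3,interpolation=cv2.INTER_CUBIC); cv2.imwrite("pics/topcrop.png",g)
E
```

```text
knobA [ 0.4978 -0.      0.203 ]
knobB [ 0.4875 -0.0507  0.203 ]
knob [ 0.4926 -0.0254  0.203 ]
hA [ 0.5102 -0.2132  0.148 ]
hB [ 0.4025 -0.1901  0.148 ]
carton [0.4349 0.0296 0.152 ]
jar [ 0.5666 -0.0015  0.156 ]
tin [0.5119 0.0523 0.144 ]
rimL [0.489  0.0914 0.162 ]
rimR [ 0.4928 -0.1398  0.162 ]
rimT [ 0.6088 -0.0208  0.162 ]
rimB [ 0.377  -0.0249  0.162 ]
tray1 [0.6338 0.2676 0.03  ]
tray2 [0.4863 0.2895 0.03  ]
scene knob [ 0.4972 -0.0207  0.203 ]
[[ 0.912   0.4103 -0.0007]
 [ 0.4103 -0.912   0.0015]
 [-0.     -0.0017 -1.    ]]
wristcam in tool [ 0.0655  0.0005 -0.1784]
[[ 0.001  -0.9736 -0.2283]
 [ 1.      0.0009  0.0008]
 [-0.0006 -0.2283  0.9736]]
```

View pics/topcrop.png

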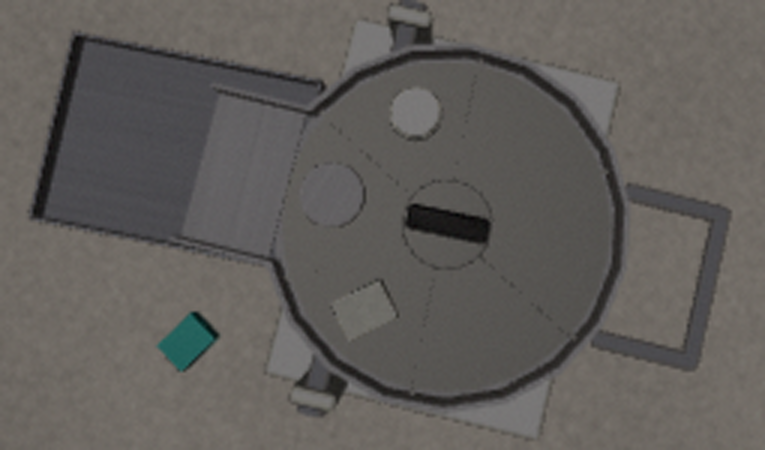

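Emit:
send_rows([
  [9.4, 0, 0, -0.8, 0, 0, -6.8],
  [9.4, 0, 0, -0.8, 0, 0, -6.8],
  [9.4, 0, 0, -0.8, 0, 0, -6.8],
  [9.4, 0, 0, -0.8, 0, 0, -6.8],
  [9.4, 0, 0, -0.8, 0, 0, -6.8],
  [9.4, 0, 0, -0.8, 0, 0, -6.8],
  [9.4, 0, 0, -0.8, 0, 0, -6.8],
  [9.4, 0, 0, -0.8, 0, 0, -6.8],
], squeeze=20)

```text
t: 0.77
ee_pos: [0.2648, -0.5882, 0.2644]
ee_rot: [-0.008, 0.76, 0.65, 0.001]
force: [-0.4, -0.1, -0.7]
finger_gap: 0.0937
```

```bash
cat >> h.py <<'E'
def delta(p,ang):
    "shift (cm) and turn (deg) in tool axes to bring TCP to p, pointing down, tool x at world angle ang (deg)"
    o,r=tool(); a=np.radians(ang)
    x=np.array([np.cos(a),np.sin(a),0]); z=np.array([0,0,-1.]); T=R.from_matrix(np.column_stack([x,np.cross(z,x),z]))
    print("t",o['t'],"pos",o['ee_pos'].round(4),"gap",round(o['finger_gap'],4),"F",o['force'].round(1))
    print("shift cm",(100*r.inv().apply(np.array(p)-o['ee_pos'])).round(2),"turn",np.degrees((r.inv()*T).as_rotvec()).round(1))
E
python3 -c "
from h import *
delta([.4925,-.0255,.26],78.5)"
```

```text
t 0.7667 pos [ 0.2648 -0.5882  0.2644] gap 0.0937 F [-0.4 -0.1 -0.7]
shift cm [59.1  13.83  1.03] turn [-0.6 -0.7  2.6]
```

Emit:
send_rows([
  [9.4, 3, 0.7, 0, 0, 0, 0.5],
  [9.4, 3, 0.7, 0, 0, 0, 0.5],
  [9.4, 3, 0.7, 0, 0, 0, 0.5],
  [9.4, 3, 0.7, 0, 0, 0, 0.5],
  [9.4, 3, 0.7, 0, 0, 0, 0],
  [9.4, 3, 0.7, 0, 0, 0, 0],
  [9.4, 3, 0.7, 0, 0, 0, 0],
  [9.4, 3, 0.7, 0, 0, 0, 0],
])

```text
t: 1.43
ee_pos: [0.3585, -0.3605, 0.2633]
ee_rot: [-0.009, 0.775, 0.632, -0.001]
force: [0.3, 0.7, 0.4]
finger_gap: 0.094
```

Emit:
send_rows([
  [9.4, 3, 0.7, 0, 0, 0, 0],
  [9.4, 3, 0.7, 0, 0, 0, 0],
  [9.4, 3, 0.7, 0, 0, 0, 0],
  [9.4, 3, 0.7, 0, 0, 0, 0],
  [9.4, 3, 0.7, 0, 0, 0, 0],
  [9.4, 3, 0.7, 0, 0, 0, 0],
  [9.4, 2, 0.5, 0, 0, 0, 0],
  [9.4, 0, 0, 0, 0, 0, 0],
])

```text
t: 2.1
ee_pos: [0.4477, -0.1566, 0.2633]
ee_rot: [-0.011, 0.772, 0.636, -0.001]
force: [0.1, -0.2, 0.2]
finger_gap: 0.0938
```

```bash
python3 -c "
from h import *
delta([.4925,-.0255,.26],78.5)"
```

```text
t 2.1 pos [ 0.4477 -0.1566  0.2633] gap 0.0938 F [ 0.1 -0.2  0.2]
shift cm [13.72  1.89  0.48] turn [-1.  -0.8  0.4]
```

Emit:
send_rows([
  [9.4, 3, 0.4, 0, 0, 0, 0],
  [9.4, 3, 0.4, 0, 0, 0, 0],
  [9.4, 3, 0.4, 0, -0.5, -0.4, 0.2],
  [9.4, 3, 0.4, 0, -0.5, -0.4, 0.2],
  [9.4, 2, 0.4, 0, 0, 0, 0],
  [9.4, 0.5, 0, 0, 0, 0, 0],
  [9.4, 0, 0, 0, 0, 0, 0],
])

```text
t: 2.68
ee_pos: [0.495, -0.0194, 0.2619]
ee_rot: [0.0, 0.776, 0.63, -0.004]
force: [-0.8, 0.1, -0.5]
finger_gap: 0.094
```

```bash
python3 -c "
from h import *
delta([.4925,-.0255,.26],78.5)
K,r,t=cam('wrist')
im=snapshot('wrist')[:,:,::-1].copy(); cv2.imwrite('pics/w1.png',im)
print(proj('wrist',[[.4925,-.0255,.203],[.4925,-.0255,.158]]))"
```

```text
t 2.6833 pos [ 0.495  -0.0194  0.2619] gap 0.094 F [-0.8  0.1 -0.5]
shift cm [-0.65 -0.12  0.2 ] turn [-0.2  0.3 -0.4]
[[276.64680856 226.99350614]
 [277.03323411 213.88686901]]
```

View pics/w1.png

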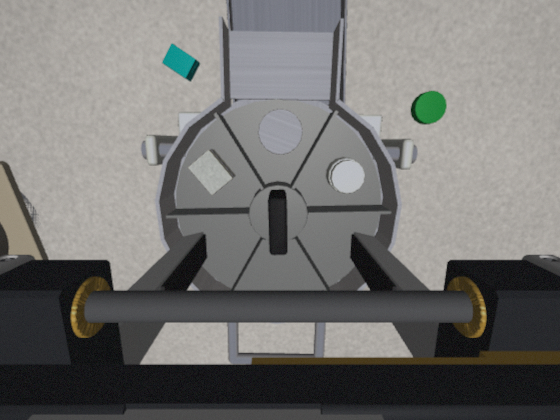

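The wrist picture shows the knob base at (277,213), where I predicted it. The carton (white, rectangular) is at (210,172) left of the spout, the tin at (280,131) and the jar at (347,176). So I go down, grip and turn the wheel clockwise.

Emit:
send_rows([
  [9.4, -0.6, -0.1, 1.5, 0, 0, -0.4],
  [9.4, 0, 0, 2, 0, 0, 0],
  [9.4, 0, 0, 2, 0, 0, 0],
  [9.4, 0, 0, 2, 0, 0, 0],
  [9.4, 0, 0, 1.5, 0, 0, 0],
  [9.4, 0, 0, 0.5, 0, 0, 0],
  [9.4, 0, 0, 0, 0, 0, 0],
])

```text
t: 3.32
ee_pos: [0.4889, -0.045, 0.1638]
ee_rot: [0.004, 0.781, 0.625, -0.007]
force: [-0.4, 0.6, -0.0]
finger_gap: 0.0939
```

```bash
python3 -c "
from h import *
delta([.4925,-.0255,.167],78.5)"
```

```text
t 3.3167 pos [ 0.4889 -0.045   0.1638] gap 0.0939 F [-0.4  0.6 -0. ]
shift cm [ 1.97 -0.08 -0.35] turn [-0.2  0.9 -1.2]
```

Emit:
send_rows([
  [9.4, 1, 0, -0.3, 0, 0.9, -1.2],
  [9.4, 0.8, 0, -0.2, 0, 0, 0],
  [9.4, 0, 0, 0, 0, 0, 0],
])

```text
t: 3.57
ee_pos: [0.4934, -0.029, 0.1704]
ee_rot: [-0.001, 0.775, 0.632, -0.0]
force: [0.6, 0.2, 0.2]
finger_gap: 0.0938
```

```bash
python3 -c "
from h import *
delta([.4925,-.0255,.167],78.5)"
```

```text
t 3.5667 pos [ 0.4934 -0.029   0.1704] gap 0.0938 F [0.6 0.2 0.2]
shift cm [ 0.33 -0.15  0.35] turn [-0.1 -0.  -0.2]
```

Emit:
send_rows([
  [9.4, 0.3, -0.1, 0.2, 0, 0, 0],
  [1, 0, 0, 0, 0, 0, 0],
  [1, 0, 0, 0, 0, 0, 0],
  [1, 0, 0, 0, 0, 0, 0],
  [1, 0, 0, 0, 0, 0, 0],
  [1, 0, 0, 0, 0, 0, 0],
  [1, 0, 0, 0, 0, 0, 0],
], squeeze=20)

```text
t: 4.15
ee_pos: [0.4951, -0.0244, 0.1712]
ee_rot: [0.001, 0.775, 0.633, 0.002]
force: [-0.6, 0.3, 0.1]
finger_gap: 0.0573
```

```bash
python3 -c "
from h import *
delta([.4925,-.0255,.167],78.5)"
```

```text
t 4.15 pos [ 0.4951 -0.0244  0.1712] gap 0.0573 F [-0.6  0.3  0.1]
shift cm [-0.16 -0.23  0.42] turn [ 0.2 -0.1 -0. ]
```

Emit:
send_rows([
  [1, -0.1, -0.2, 0.3, 0, 0, 0],
  [1, 0, 0, 0, 0, 0, 0],
  [1, 0, 0, 0, 0, 0, 0],
  [1, 0, 0, 0, 0, 0, 0],
  [1, 0, 0, 0, 0, 0, 0],
  [1, 0, 0, 0, 0, 0, 0],
  [1, 0, 0, 0, 0, 0, 0],
  [1, 0, 0, 0, 0, 0, 0],
])

```text
t: 4.82
ee_pos: [0.4931, -0.0255, 0.1676]
ee_rot: [0.001, 0.775, 0.632, 0.002]
force: [0.6, -0.3, 0.2]
finger_gap: 0.0159
```

```bash
python3 -c "
from h import *
delta([.4925,-.0255,.167],18.5)"
```

```text
t 4.8167 pos [ 0.4931 -0.0255  0.1676] gap 0.0159 F [ 0.6 -0.3  0.2]
shift cm [-0.01 -0.06  0.06] turn [ 0.2 -0.2 59.9]
```

Emit:
send_rows([
  [1, 0, 0, 0, 0, 0, 3],
  [1, 0, 0, 0, 0, 0, 4],
  [1, 0, 0, 0, 0, 0, 4],
  [1, 0, 0, 0, 0, 0, 4],
])

```text
t: 5.15
ee_pos: [0.4928, -0.0254, 0.1676]
ee_rot: [0.0, 0.853, 0.522, 0.002]
force: [1.3, 0.2, 0.7]
finger_gap: 0.0162
```

```bash
python3 -c "
from h import *
delta([.4930,-.0255,.1676],18.5)"
```

```text
t 5.15 pos [ 0.4928 -0.0254  0.1676] gap 0.0162 F [1.3 0.2 0.7]
shift cm [ 0.    0.02 -0.  ] turn [ 0.1 -0.2 44.4]
```

Tracks well.

Emit:
send_rows([
  [1, 0, 0, 0, 0, 0, 4],
  [1, 0, 0, 0, 0, 0, 4],
  [1, 0, 0, 0, 0, 0, 4],
  [1, 0, 0, 0, 0, 0, 4],
  [1, 0, 0, 0, 0, 0, 4],
  [1, 0, 0, 0, 0, 0, 4],
  [1, 0, 0, 0, 0, 0, 4],
  [1, 0, 0, 0, 0, 0, 4],
])

```text
t: 5.82
ee_pos: [0.4923, -0.025, 0.1676]
ee_rot: [-0.0, 0.967, 0.254, 0.001]
force: [1.1, 0.3, -0.2]
finger_gap: 0.0161
```

```bash
python3 -c "
from h import *
delta([.4930,-.0255,.1676],18.5)"
```

```text
t 5.8167 pos [ 0.4923 -0.025   0.1676] gap 0.0161 F [ 1.1  0.3 -0.2]
shift cm [ 0.04  0.08 -0.  ] turn [ 0.  -0.1 11. ]
```

Emit:
send_rows([
  [1, 0, 0, 0, 0, 0, 4],
  [1, 0, 0, 0, 0, 0, 4],
  [1, 0, 0, 0, 0, 0, 3],
  [1, 0, 0, 0, 0, 0, 0],
  [1, 0, 0, 0, 0, 0, 0],
])

```text
t: 6.23
ee_pos: [0.4922, -0.0249, 0.1676]
ee_rot: [0.0, 0.988, 0.156, 0.001]
force: [1.4, -1.4, -0.5]
finger_gap: 0.0155
```

```bash
python3 -c "
from h import *
delta([.4930,-.0255,.1676],18.5)
im=snapshot('wrist')[:,:,::-1]; top=snapshot('top')[150:360,120:400,::-1]
cv2.imwrite('pics/c2.png',np.hstack([cv2.resize(im,(400,300)),cv2.resize(top,(400,300),interpolation=cv2.INTER_CUBIC)]))"
```

```text
t 6.2333 pos [ 0.4922 -0.0249  0.1676] gap 0.0155 F [ 1.4 -1.4 -0.5]
shift cm [ 0.06  0.09 -0.  ] turn [ 0.  -0.1 -0.5]
```

View pics/c2.png

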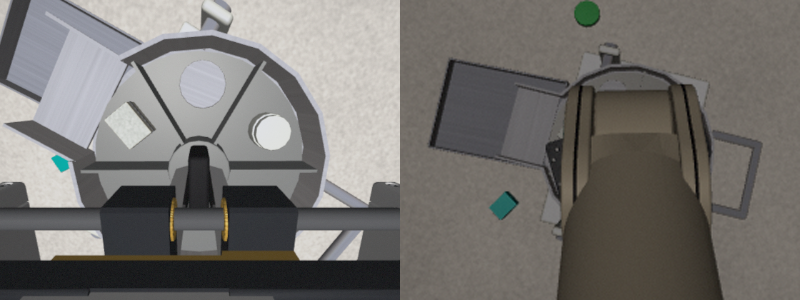

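Wrist view: the carton (at (130,125)) is now in the compartment at the spout, the tin has moved past it, and the jar is further round. Next I release and go to the handle.

Emit:
send_rows([
  [5, 0, 0, 0, 0, 0, 0],
  [5, 0, 0, 0, 0, 0, 0],
  [5, 0, 0, 0, 0, 0, 0],
  [5, 0, 0, 0, 0, 0, 0],
  [5, 0, 0, 0, 0, 0, 0],
  [5, 0, 0, -1.5, 0, 0, 0],
  [5, 0, 0, -2, 0, 0, 0],
  [5, 0, 0, -2, 0, 0, 0],
])

```text
t: 7.0
ee_pos: [0.4878, -0.0243, 0.2203]
ee_rot: [-0.001, 0.987, 0.158, -0.005]
force: [0.5, 0.6, 0.5]
finger_gap: 0.0499
```

Emit:
send_rows([
  [5, 0, 0, -1.5, 0, 0, 0],
  [5, 0, 0, -1.5, 0, 0, 5],
  [5, 0, 0, 0, 0, 0, 5],
  [5, 0, 0, 0, 0, 0, 5],
  [5, 0, 0, 0, 0, 0, 5],
  [5, 0, 0, 0, 0, 0, 5],
  [5, 0, 0, 0, 0, 0, 5],
])

```text
t: 7.58
ee_pos: [0.4904, -0.0242, 0.2571]
ee_rot: [-0.001, 0.993, -0.114, -0.0]
force: [-1.2, 0.1, 0.0]
finger_gap: 0.0504
```

```bash
python3 -c "
from h import *
delta([.4566,-.2005,.23],-11.5); print(get_obs()['joint_positions'])"
```

```text
t 7.5833 pos [ 0.4904 -0.0242  0.2571] gap 0.0504 F [-1.2  0.1  0. ]
shift cm [ 0.7  17.94  2.66] turn [-0.1  0.1 -1.6]
[-0.06851116  0.33947939  0.08460861  1.88207533 -0.03864476  0.92191703
 -1.76439666]
```

Emit:
send_rows([
  [5, 0.1, 2.5, 0, 0, 0, -0.8],
  [5, 0.1, 3, 0, 0, 0, -0.8],
  [5, 0.1, 3, 0, 0, 0, 0],
  [5, 0.1, 3, 0, 0, 0, 0],
  [5, 0.1, 3, 0, 0, 0, 0],
  [5, 0.1, 2.5, 0, 0, 0, 0],
  [5, 0, 1, 0, 0, 0, 0],
  [5, 0, 0, 0, 0, 0, 0],
])

```text
t: 8.25
ee_pos: [0.4589, -0.2052, 0.2562]
ee_rot: [-0.002, 0.995, -0.097, 0.0]
force: [0.5, 0.4, 0.9]
finger_gap: 0.05
```

```bash
python3 -c "
from h import *
delta([.4566,-.2005,.129],-11.5)
a=np.array([.4566,-.2005,.148]);d=np.array([.98,-.2,0])*.05
print(proj('wrist',[a-d,a,a+d]))
cv2.imwrite('pics/w3.png',snapshot('wrist')[:,:,::-1])"
```

```text
t 8.25 pos [ 0.4589 -0.2052  0.2562] gap 0.05 F [0.5 0.4 0.9]
shift cm [-0.31 -0.36 12.72] turn [-0.2  0.   0.4]
[[273.46658263 258.06647928]
 [273.69687575 211.85907438]
 [273.94573707 161.92603528]]
```

View pics/w3.png

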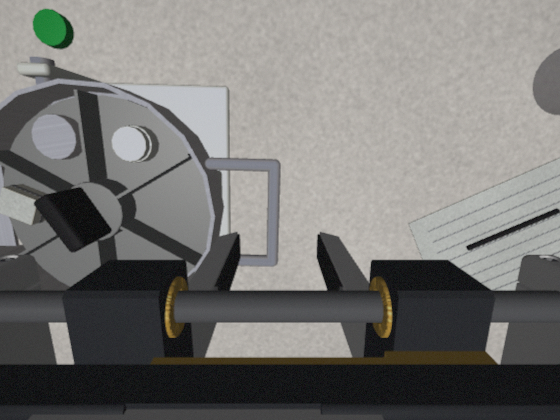

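The bar shows at (273,162) to (272,262), which matches the prediction. Going down.

Emit:
send_rows([
  [5, -0.2, -0.3, 1, 0, 0, 0.4],
  [5, 0, 0, 1.5, 0, 0, 0],
  [5, 0, 0, 1.5, 0, 0, 0],
  [5, 0, 0, 1.5, 0, 0, 0],
  [5, 0, 0, 1, 0, 0, 0],
  [5, 0, 0, 0, 0, 0, 0],
])

```text
t: 8.8
ee_pos: [0.4623, -0.1869, 0.1897]
ee_rot: [-0.006, 0.996, -0.093, 0.002]
force: [-0.5, 1.7, -0.4]
finger_gap: 0.0501
```

```bash
python3 -c "
from h import *
delta([.4566,-.2005,.129],-11.5)"
```

```text
t 8.8 pos [ 0.4623 -0.1869  0.1897] gap 0.0501 F [-0.5  1.7 -0.4]
shift cm [-0.32  1.52  6.05] turn [-0.7 -0.1  0.9]
```

Emit:
send_rows([
  [5, -0.3, 1.5, 0, -0.7, 0, 0.9],
  [5, 0, 0, 0, 0, 0, 0],
  [5, 0, 0.15, 1, 0, 0, 0],
  [5, 0, 0.2, 1, 0, 0, 0],
  [5, 0, 0, 0, 0, 0, 0],
])

```text
t: 9.22
ee_pos: [0.4582, -0.202, 0.1703]
ee_rot: [0.0, 0.995, -0.098, 0.003]
force: [0.6, -0.5, -0.2]
finger_gap: 0.0503
```

```bash
python3 -c "
from h import *
delta([.4566,-.2005,.129],-11.5)"
```

```text
t 9.2167 pos [ 0.4582 -0.202   0.1703] gap 0.0503 F [ 0.6 -0.5 -0.2]
shift cm [-0.21 -0.12  4.13] turn [-0.  -0.4  0.3]
```

Emit:
send_rows([
  [5, 0, 0, 1, 0, 0, 0],
  [5, 0, 0.2, 1, 0, 0, 0],
  [5, 0, 0.2, 1, 0, 0, 0],
  [5, 0, 0.2, 1, 0, 0, 0],
  [5, 0, 0, 0, 0, 0, 0],
])

```text
t: 9.63
ee_pos: [0.4589, -0.2091, 0.1296]
ee_rot: [0.001, 0.995, -0.098, 0.005]
force: [0.1, -0.0, 0.2]
finger_gap: 0.0503
```

```bash
python3 -c "
from h import *
delta([.4566,-.2005,.129],-11.5)"
```

```text
t 9.6333 pos [ 0.4589 -0.2091  0.1296] gap 0.0503 F [ 0.1 -0.   0.2]
shift cm [-0.39 -0.8   0.06] turn [ 0.  -0.6  0.2]
```

Emit:
send_rows([
  [5, -0.2, -0.7, 0, 0, 0, 0],
  [1, 0, 0, 0, 0, 0, 0],
  [1, 0, 0, 0, 0, 0, 0],
  [1, 0, 0, 0, 0, 0, 0],
  [1, 0, 0, 0, 0, 0, 0],
  [1, 0, 0, 0, 0, 0, 0],
  [1, 0, 0, 0, 0, 0, 0],
  [1, 0, 0, 0, 0, 0, 0],
], squeeze=15)

```text
t: 10.3
ee_pos: [0.4599, -0.1995, 0.1316]
ee_rot: [-0.0, 0.995, -0.098, 0.007]
force: [1.5, 1.2, -2.4]
finger_gap: 0.0113
```

```bash
python3 -c "
from h import *
delta([.4566,-.2005,.129],-11.5)"
```

```text
t 10.3 pos [ 0.4599 -0.1995  0.1316] gap 0.0113 F [ 1.5  1.2 -2.4]
shift cm [-0.31  0.17  0.25] turn [-0.1 -0.8  0.3]
```

```bash
cat >> h.py <<'E'
def arc(th):
    "remaining shift/turn from measured pose to pan tip th (rad); start pose taken at t 10.3"
    p0=np.array([.4599,-.1995,.1316]); q0=R.from_quat([.995,-.098,.007,0]); 
    cx=np.array([.2,.98,0]);cx/=np.linalg.norm(cx); cy=np.cross([0,0,1],cx)
    H=np.array([.4599,-.1995,.1506])+cx*.238; H[2]=.1506-.033
    o,r=tool(); v=o['ee_pos']-H+r.apply([0,0,-.019])
    print("t",round(o['t'],2),"bar angle",round(np.arctan2(v[2],-v@cx)-np.arctan2(.033,.238),3),"radius",round(np.hypot(v[2],v@cx),4),"gap",round(o['finger_gap'],4),"F",o['force'].round(1))
    W=R.from_rotvec(cy*th); p=H+W.apply(p0-H); T=W*q0
    print("to",th,"shift",(100*r.inv().apply(p-o['ee_pos'])).round(2),"turn",np.degrees((r.inv()*T).as_rotvec()).round(1))
E
python3 -c "
from h import *
arc(0);arc(.1)"
```

```text
t 10.3 bar angle -0.0 radius 0.2403 gap 0.0113 F [ 1.5  1.2 -2.4]
to 0 shift [-0.  0. -0.] turn [-0.  0.  0.]
t 10.3 bar angle -0.0 radius 0.2403 gap 0.0113 F [ 1.5  1.2 -2.4]
to 0.1 shift [ 0.03 -0.26 -2.37] turn [-5.7 -0.  -0.1]
```

Emit:
send_rows([
  [1, 0, 0, -0.5, -1.2, 0, 0],
  [1, 0, 0, -0.6, -1.5, 0, 0],
  [1, 0, 0, -0.6, -1.5, 0, 0],
  [1, 0, 0, -0.6, -1.5, 0, 0],
])

```text
t: 10.63
ee_pos: [0.4604, -0.1971, 0.1535]
ee_rot: [0.049, 0.994, -0.1, 0.002]
force: [1.4, 2.7, -3.5]
finger_gap: 0.0113
```

```bash
python3 -c "
from h import *
arc(.1);arc(.2)"
```

```text
t 10.63 bar angle 0.093 radius 0.24 gap 0.0113 F [ 1.4  2.7 -3.5]
to 0.1 shift [-0.    0.01 -0.18] turn [-0.1  0.  -0.3]
t 10.63 bar angle 0.093 radius 0.24 gap 0.0113 F [ 1.4  2.7 -3.5]
to 0.2 shift [ 0.03 -0.26 -2.54] turn [-5.8  0.  -0.4]
```

Emit:
send_rows([
  [1, 0, 0, -0.7, -1.5, 0, -0.1],
  [1, 0, -0.1, -0.6, -1.5, 0, 0],
  [1, 0, 0, -0.6, -1.5, 0, 0],
  [1, 0, -0.1, -0.6, -1.5, 0, 0],
  [1, 0, -0.1, -0.6, -1.5, 0, 0],
  [1, 0, -0.1, -0.6, -1.5, 0, 0],
  [1, 0, -0.1, -0.6, -1.5, 0, 0],
  [1, 0, -0.1, -0.6, -1.5, 0, 0],
])

```text
t: 11.3
ee_pos: [0.4635, -0.1841, 0.2025]
ee_rot: [0.159, 0.982, -0.101, -0.007]
force: [0.1, -0.2, -1.7]
finger_gap: 0.011
```

```bash
python3 -c "
from h import *
arc(.3);arc(.4)
cv2.imwrite('pics/s4.png',snapshot('scene')[100:380,220:500,::-1])"
```

```text
t 11.3 bar angle 0.306 radius 0.2395 gap 0.011 F [ 0.1 -0.2 -1.7]
to 0.3 shift [-0.05  0.06  0.14] turn [ 1.2 -0.1 -0.6]
t 11.3 bar angle 0.306 radius 0.2395 gap 0.011 F [ 0.1 -0.2 -1.7]
to 0.4 shift [-0.01 -0.15 -2.23] turn [-4.6 -0.1 -0.7]
```

View pics/s4.png

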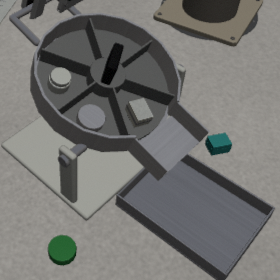

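Tipped to 0.31 rad. The carton is still in its compartment at crop (140,110), facing the spout. The jar and tin are held by the rim. I keep lifting.

Emit:
send_rows([
  [1, 0, 0, -0.6, -1.1, 0, -0.2],
  [1, 0, -0.1, -0.6, -1.2, 0, -0.2],
  [1, 0, 0, -0.6, -1.3, 0, 0],
  [1, 0, -0.1, -0.6, -1.3, 0, 0],
  [1, 0, 0, 0, 0, 0, 0],
  [1, 0, 0, 0, 0, 0, 0],
  [1, 0, 0, 0, 0, 0, 0],
  [1, 0, 0, 0, 0, 0, 0],
])

```text
t: 12.02
ee_pos: [0.4657, -0.1744, 0.2241]
ee_rot: [0.201, 0.975, -0.097, -0.011]
force: [0.4, -1.3, -1.1]
finger_gap: 0.0118
```

```bash
python3 -c "
from h import *
arc(.4);arc(.5)
cv2.imwrite('pics/s5.png',snapshot('scene')[100:380,220:500,::-1])"
```

```text
t 12.02 bar angle 0.407 radius 0.2394 gap 0.0118 F [ 0.4 -1.3 -1.1]
to 0.4 shift [-0.07  0.1   0.14] turn [ 0.4 -0.2 -0.4]
t 12.02 bar angle 0.407 radius 0.2394 gap 0.0118 F [ 0.4 -1.3 -1.1]
to 0.5 shift [-0.03 -0.14 -2.23] turn [-5.4 -0.2 -0.5]
```

View pics/s5.png

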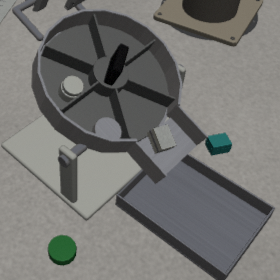

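The carton has slid onto the spout, at crop (162,138). The tin and jar lie against the rim. I hold it there while it slides.

Emit:
send_rows([
  [1, 0, -0.1, -0.5, -1, 0, 0],
  [1, 0, 0, 0, 0, 0, 0],
  [1, 0, 0, 0, 0, 0, 0],
  [1, 0, 0, 0, 0, 0, 0],
  [1, 0, 0, 0, 0, 0, 0],
  [1, 0, 0, 0, 0, 0, 0],
  [1, 0, 0, 0, 0, 0, 0],
  [1, 0, 0, 0, 0, 0, 0],
])

```text
t: 12.73
ee_pos: [0.4662, -0.1721, 0.2284]
ee_rot: [0.21, 0.973, -0.098, -0.012]
force: [0.5, -0.9, -1.7]
finger_gap: 0.0116
```

```bash
python3 -c "
from h import *
arc(.42);arc(.3)
cv2.imwrite('pics/s6.png',snapshot('scene')[100:380,220:500,::-1])"
```

```text
t 12.73 bar angle 0.427 radius 0.2393 gap 0.0116 F [ 0.5 -0.9 -1.7]
to 0.42 shift [-0.08  0.12  0.16] turn [ 0.3 -0.2 -0.5]
t 12.73 bar angle 0.427 radius 0.2393 gap 0.0116 F [ 0.5 -0.9 -1.7]
to 0.3 shift [-0.13  0.1   3.02] turn [ 7.2 -0.2 -0.4]
```

View pics/s6.png

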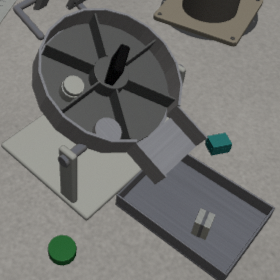

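The carton is in the tray at crop (203,222). The tin and jar are still in the wheel. Now I lower the pan.

Emit:
send_rows([
  [1, -0.1, 0.1, 0.5, 1.3, 0, 0],
  [1, 0, 0, 0.6, 1.5, 0, 0],
  [1, 0, 0, 0.6, 1.5, 0, 0],
  [1, 0, 0.1, 0.6, 1.5, 0, 0],
  [1, 0, 0, 0.6, 1.5, 0, 0],
  [1, 0, 0, 0.6, 1.5, 0, 0],
  [1, 0, 0.1, 0.6, 1.5, 0, 0],
  [1, 0, 0, 0.6, 1.5, 0, 0],
])

```text
t: 13.45
ee_pos: [0.4622, -0.1898, 0.1842]
ee_rot: [0.105, 0.99, -0.098, -0.002]
force: [-0.7, -2.2, -0.6]
finger_gap: 0.0115
```

```bash
python3 -c "
from h import *
arc(.1);arc(.0)"
```

```text
t 13.45 bar angle 0.226 radius 0.2397 gap 0.0115 F [-0.7 -2.2 -0.6]
to 0.1 shift [-0.09  0.12  2.98] turn [ 6.4 -0.2 -0. ]
t 13.45 bar angle 0.226 radius 0.2397 gap 0.0115 F [-0.7 -2.2 -0.6]
to 0.0 shift [-0.13 -0.13  5.35] turn [12.1 -0.2  0.1]
```

Emit:
send_rows([
  [1, 0, 0.1, 0.7, 1.5, 0, 0],
  [1, 0, 0, 0.7, 1.5, 0, 0],
  [1, 0, 0, 0.7, 1.5, 0, 0],
  [1, 0, 0, 0.7, 1.5, 0, 0],
  [1, 0, 0, 0.7, 1.5, 0, 0],
  [1, 0, 0, 0.6, 1.5, 0, 0],
  [1, 0, 0, 0.5, 1.3, 0, 0],
  [1, 0, 0, 0.3, 1, 0, 0],
])

```text
t: 14.12
ee_pos: [0.4599, -0.1993, 0.1335]
ee_rot: [0.003, 0.995, -0.1, 0.008]
force: [0.6, -0.3, -1.8]
finger_gap: 0.0117
```

```bash
python3 -c "
from h import *
arc(.0)"
```

```text
t 14.12 bar angle 0.008 radius 0.2403 gap 0.0117 F [ 0.6 -0.3 -1.8]
to 0.0 shift [-0.    0.02  0.19] turn [ 0.3 -0.1 -0.2]
```

Emit:
send_rows([
  [1, 0, 0, 0.2, 0, 0, 0],
  [1, 0, 0, 0, 0, 0, 0],
  [4.4, 0, 0, 0, 0, 0, 0],
  [4.4, 0, 0, 0, 0, 0, 0],
  [4.4, 0, 0, 0, 0, 0, 0],
  [4.4, 0, 0, 0, 0, 0, 0],
  [4.4, 0, 0, 0, 0, 0, 0],
  [4.4, 0, 0, 0, 0, 0, 0],
])

```text
t: 14.78
ee_pos: [0.4604, -0.1989, 0.132]
ee_rot: [0.003, 0.995, -0.099, 0.008]
force: [-0.0, -0.4, 0.8]
finger_gap: 0.0437
```

Emit:
send_rows([
  [4.4, 0, 0, -1, 0, 0, 0],
  [4.4, 0, 0, -1, 0, 0, 0],
  [4.4, 0, 0, -1, 0, 0, 0],
  [4.4, 0, 0, 0, 0, 0, 0],
])

```text
t: 15.12
ee_pos: [0.4596, -0.1984, 0.1643]
ee_rot: [0.003, 0.995, -0.099, 0.007]
force: [-0.2, -0.1, 0.1]
finger_gap: 0.0441
```

```bash
python3 -c "
from h import *
arc(.0)
delta([.4566,-.2005,.25],-11.5)"
```

```text
t 15.12 bar angle 0.133 radius 0.2458 gap 0.0441 F [-0.2 -0.1  0.1]
to 0.0 shift [0.01 0.09 3.27] turn [ 0.3 -0.  -0.1]
t 15.1167 pos [ 0.4596 -0.1984  0.1643] gap 0.0441 F [-0.2 -0.1  0.1]
shift cm [-0.13  0.3  -8.57] turn [ 0.3 -0.8  0.1]
```

Clear of the bar. I back away from the carousel (tool +y) and look.

Emit:
send_rows([
  [4.4, 0, 0.1, -2, 0, 0, 0],
  [4.4, 0, 0.1, -2, 0, 0, 0],
  [4.4, 0, 0.1, -2, 0, 0, 0],
  [4.4, 0, 2, -1, 0, 0, 0],
  [4.4, 0, 3, 0, 0, 0, 0],
  [4.4, 0, 3, 0, 0, 0, 0],
  [4.4, 0, 3, 0, 0, 0, 0],
  [4.4, 0, 0, 0, 0, 0, 0],
])

```text
t: 15.78
ee_pos: [0.4371, -0.3107, 0.2408]
ee_rot: [0.004, 0.995, -0.095, 0.009]
force: [0.7, -0.1, -0.3]
finger_gap: 0.0441
```

```bash
python3 -c "
from h import *
o=get_obs();print(o['t'],o['ee_pos'],o['force'])
a=cv2.resize(snapshot('scene')[100:380,220:500,::-1],(400,400));b=cv2.resize(snapshot('top')[130:340,125:335,::-1],(400,400))
cv2.imwrite('pics/f7.png',np.hstack([a,b]))"
```

```text
15.7833 [ 0.43705921 -0.3106568   0.24078316] [ 0.69918413 -0.06383796 -0.34475018]
```

View pics/f7.png

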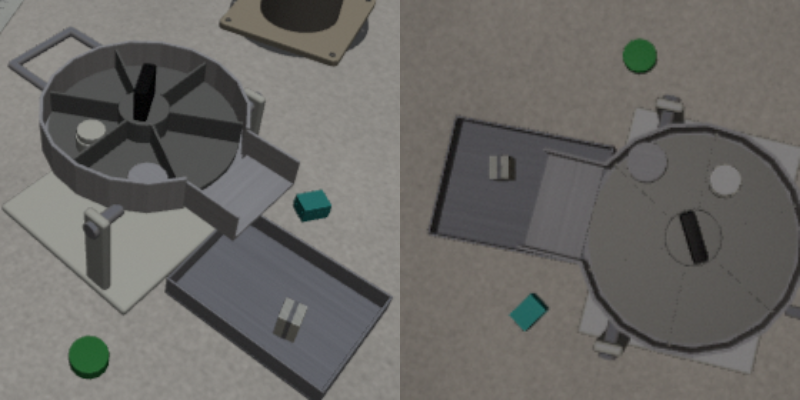

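The carton with its grey band lies in the tray, at left (291,320) and right (501,167). The tin (647,162) and jar (725,180) are in the wheel, the pan is level and the gripper is clear.

```bash
python3 -c "
from cell import *
print(close_job())"
```

```text
the job is handed in; nothing more can be done
None
```

The job is done and handed in at about 16 s, well inside the 58 s limit; handing in reports no verdict.

- **Turning:** I gripped the knob and turned the wheel about 60° clockwise, which put the carton's compartment at the spout.
- **Tipping:** I gripped the rear handle and tipped the pan to about 0.43 rad. The carton slid down the spout into the steel tray without being touched.
- **Lowering:** I followed the pan back down, released the handle with the bar within 0.01 rad of level, and backed away.

The last pictures from the scene and top cameras show the carton in the tray, the tin and jar still in the wheel, and the pan looking level. The gripper is clear of everything. The forces read between moves were only a few newtons. No checks failed or disagreed. I judged the final level by eye, without measuring it after the release.

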